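Lock the assembly turntable with its lock bar

ROBOT

A 6-joint arm with a two-finger parallel gripper is mounted at the origin on a cart in front of the work surface, level with it; the furniture and walls round the work are solid. World frame = base frame: x ahead of the robot, y to its left, z up, the work surface at z = 0. Lengths are in mm, angles in degrees, forces in N, time in s.
With the tool pointing down it reaches from about 350 to 850 mm from the base axis. Payload 8.1 kg.
Tool frame: the origin (TCP) lies midway between the tips of the shut fingers; the grasp point (between the pads) lies grip_depth behind it (grip_depth is the distance from the TCP to the grasp point, in mm); z points along the fingers, y is the line along which they close (so a half turn about z gives the same grasp; the last joint's range is limited). The gripper opens to 85 mm and grips with 20 to 120 N. Pads are 22 mm wide; open, the fingers measure 114 mm over their backs; the gripper's body (76 mm by 85 mm) begins 54 mm behind the grasp point. The pads swing forward as they close: fully open they stand 13 mm farther back than shut.
Start: joints at [71.941, 7.471, 85.268, -0, 87.261, -4.893], TCP at [136.647, 584.237, 231.292] pointing down, gripper open.
Joint ranges: [-169.43, 169.43], [-51.17, 129.36], [1.28, 143.12], [-76.62, 256.62], [0, 156.53], [-152.29, 152.29]. Speed limits (degrees/s): [136.94, 136.94, 159.86, 180, 180, 180].

INTERFACE

Orientations are given as [roll, pitch, yaw] about the fixed x, y, z axes, in that order (R = Rz(yaw) Ry(pitch) Rx(roll)).
In Python, from bench import sense, snapshot, hand_in, grip_depth gives the robot as it stands. The module is installed in compiled form; this text tells all that it offers.
- The arm moves only by the tool apply_moves, never from a script. Its argument "series" is text: rows parted by semicolons, each of 5 numbers parted by spaces: the shift along the tool's x, y, z each as a share of 0.3 m, from -1 to 1, then the turn about the tool's z as a share of 2 rad, from -1 to 1, then the gripper's target within -1 to 1 (shut at 1, half-way at 0, fully open at -1). In form: tx ty tz twist gripper; .... A call has 1 to 5 rows; each row shifts and turns the commanded pose from where the row before left it, along the tool's axes as they then stand; what a row does not reach is not made up. A row lasts 1/12 s, in which the tool goes at most 41.7 mm and 7.16 degrees, less where a joint would pass 70% of its speed; a pose out of reach is approached as far as the arm can. A call with a number of a shift or a turn outside -1 to 1 is refused whole. A call with a gripper value outside its range is refused whole. The fingers move at their own pace and stop on an object; "squeeze" is the grip in N (left out, the last holds). Time passes only in rows, so rows that do not move let the fingers close. It gives the time, the measured TCP pose, the force, the opening and the grip force at its end, in the units of the state.
- sense(): the state, without advancing time (a new reading comes with each control period).
- snapshot(name): name is "side" or "top" or "wrist"; returns a dict with "frame" (400x640x3 uint8, blue, green, red), "depth" (400x640 float32, mm along the optical axis (not along the pixel's ray), 0 where there is no reading), "intrinsics" (3x3 intrinsics, pixels), "extrinsics" (4x4, takes a point from camera to world coordinates); the wrist camera has in their place "tool_from_camera" (4x4, takes a point from camera to tool coordinates, whose origin is the TCP and whose axes are the flange's). Camera axes: x right, y down, z forward; pixel columns grow to the right and rows downward; lengths in mm; the calibration is good to about 2 mm. A picture is of the moment at which its call begins: read the wrist's pose just before it.
- hand_in(): hands the job in; it is judged then, once.
The state is a dict: "time": time; "joint_pos": joint angles; "qd": joint speeds; "joint_efforts": joint torques, N m; "tool_pos": TCP position; "tcp_rot": TCP orientation; "ft_force": force on the tool from outside, world axes, zero at the start; "wrist_torque": the same for the moment, N m; "finger_gap": finger opening in mm; "grip_force": force on a finger pad.
Only numpy, scipy, OpenCV 4.12 (cv2) and the standard library are available. Lean on these libraries where they do the work, as an engineer would, in place of code of your own. Each camera call takes 0.05 s, during which the arm holds its last target. There are 200 camera calls.

TASK

Lock the assembly turntable so that a cap can then be tightened on the threaded union standing in its chuck: push the turntable round by one of its black upright posts until either slot in the rim of the aluminium disc faces the lock bar, then push the bar's red head to drive the bar fully home into the slot. Work by pushing with the fingers alone: nothing is to be picked up, the union stays seated in the chuck, and the parts and tools on the bench stay where they are.

Things in the scene. Friction and masses are not known exactly. Their poses are not given: they have to be found in the camera images.
- base: Fixed dark steel round turntable base, 204 mm across and 8 mm thick, on the bench. Origin on the turning axis at the bench top, z up. The lock bar lies along the base's x axis on its -x side, at 18 mm height, and moves toward +x (to the axis). Blue guide block: x -134 to -102 mm, 34 mm wide, top 28 mm above the bench.
- turntable (a joint): Angle of the slotted aluminium disc (180 mm across, 12 to 24 mm above the bench), rad, counter-clockwise from above. 0: slot_a faces the bar, 3.14: slot_b does. Starts between 0.5 and 2.64, stops at -0.9 and 4.04. Stiff (0.2 N m), stays where left. The bar enters only with a slot within about 0.1 rad of it; its conical nose then pulls the disc the rest of the way.
- slot_a (a point): Mouth of the slot that faces the bar at joint value 0: at the rim of the disc, 90 mm from the axis, 18 mm above the bench. Both slots are 17 mm wide and 24 mm deep, the mouth chamfered 4.5 mm each side, with a yellow paint mark on either side.
- slot_b (a point): Mouth of the opposite slot, the same size; it faces the bar at joint value 3.14.
- post_a (a point): Top of one of the two upright turning posts on the disc, 76 mm from the axis, at right angles to the line of the slots. Black grip 22 mm in diameter from 38 to 80 mm above the bench (the top) on a thinner steel foot. At joint value 0 it lies on the base's +y side.
- post_b (a point): Top of the other turning post, opposite post_a, the same size.
- lock_bar (a joint): Travel of the lock bar, m: 0 fully withdrawn, 0.024 fully home against its stop. Steel bar 14 mm in diameter with a conical nose 8 mm long; it takes about 3 N to slide and stays where it is left. It starts between 0 and 0.003, its nose just outside the rim.
- bar_head (a point): Centre of the flat outer face of the bar's red round push head (25 mm in diameter, 15 mm thick), 18 mm above the bench, 175 mm from the axis when withdrawn and 151 mm when home.
- bar_nose (a point): Tip of the bar's nose, 95 mm from the axis when withdrawn, 71 mm when home.
- union_0: Black threaded union, 69 mm across and 46 mm high, standing loose between the three low jaws of the chuck in the middle of the disc, from 32 to 78 mm above the bench; origin at the centre of its underside, on the axis. It must stay seated there.
- screwdriver: Screwdriver with yellow handle, 214 mm long, lying left of the turntable. Leave it.
- spanner: Steel spanner, 157 mm long, lying at the left. Leave it.
- cap_b: Black screw cap with hexagon, 86 mm across, 60 mm high, right of the turntable. Leave it.
- union_1: Smaller black threaded union, 59 mm across, 40 mm high, right of the turntable. Leave it.
- plug_gauge: Steel and black plug gauge, 112 mm long, 26 mm thick, at the far right. Leave it.
- grease_jar: White jar with blue lid, 63 mm across, 53 mm high, at the back left. Leave it.
Mind the look-alikes: they are no part of the job. Leave any turquoise look-alike of the union_0 alone.

How it is judged (in metres and radians):
On the way, in this order (a step that is already met when the one before it is completed fails the run):
1. a slot of the disc is turned to face the lock bar, within 0.12 rad ((value of joint turntable between -0.12 and 0.12 rad or value of joint turntable between 3.0216 and 3.2616 rad)), for 0.1 s.
2. the lock bar is fully home in the slot ((value of joint turntable between -0.03 and 0.03 rad or value of joint turntable between 3.1116 and 3.1716 rad) and value of joint lock_bar above 0.022 m), for 0.2 s.
At the end, for the whole second after the job is handed in: The lock bar is home in a slot of the disc (at least 22 of its 24 mm), the disc is within 0.03 rad of that slot's position, and the union stands upright and at rest in the chuck, within 6 mm of the axis and not raised by more than 4 mm (all of step 2 and velocity of joint lock_bar below 0.01 m/s and linear speed of union_0 below 0.02 m/s and horizontal distance between union_0 and base below 0.006 m and height (world z) of union_0 between 0.029 and 0.036 m and angle between union_0's own z axis and vertical below 0.1 rad); the robot touches nothing.
It fails at once if the union is lifted out of the chuck or tipped (raised 10 mm, leaning 0.3 rad or 15 mm off the axis) (height (world z) of union_0 above 0.042 m or angle between union_0's own z axis and vertical above 0.3 rad or horizontal distance between union_0 and base above 0.015 m).
It fails at once if a tool or part on the bench (screwdriver, spanner, screw cap, small union, plug gauge, grease jar) is carried off or knocked more than 30 mm away (distance of any of screwdriver, spanner, cap_b, union_1, plug_gauge, grease_jar from where it was at the start of the episode above 0.03 m).
It also fails if it takes over 51 s, if anything falls off the work surface, if the arm or the gripper's body presses on something with over 40 N, if the wrist force passes 120 N, or if a joint passes its speed limit or range.

## Working session

There is one attempt and no reset: what is moved stays moved. The work goes in short steps, Python scripts to look and compute and a tool call to move; the robot and the scene stay as the last step left them, time stands still between calls to the robot, and variables do not carry over. Pictures are saved under pics/ and viewed, at most 10 in all, crops included, and the job is handed in when it is done.

Besides the shell and the picture viewer there is one more tool, called after ">>>" as name(argument=value, ...), one argument or row to a line, values as JSON. apply_moves: Moves the arm, as the interface text tells. Its arguments: {"type":"object","properties":{"series":{"type":"string"},"squeeze":{"type":"number"}},"required":["series"]}

```bash
mkdir -p pics
python3 - <<'E'
from bench import sense,snapshot,grip_depth
import cv2,numpy as np
print(grip_depth if not callable(grip_depth) else grip_depth()); print(sense())
for n in("top","side"):
    s=snapshot(n); cv2.imwrite(f"pics/{n}0.png",s["frame"]); np.savez(f"{n}0.npz",**s)
    print(n,s["intrinsics"],s["extrinsics"])
E
```

```text
18.700000000000003
{'time': 0.0, 'joint_pos': array([ 7.19388735e+01,  7.51659621e+00,  8.53292815e+01,  1.12993019e-03,
        8.72616341e+01, -4.89260078e+00]), 'qd': array([ 0.06388025,  0.06426657,  0.08089927,  0.06780189,  0.03789783,
       -0.0128952 ]), 'joint_efforts': array([ 1.31646422e-03, -5.69411767e+01, -5.00555384e+01, -3.02343024e-04,
        1.46407768e-02, -3.04678326e-05]), 'tool_pos': array([136.4846822 , 583.70451065, 230.22889973]), 'tcp_rot': array([-1.79892976e+02, -1.02939124e-02,  1.66831410e+02]), 'ft_force': array([ 0.17055947, -0.88517677, -0.33046206]), 'wrist_torque': array([-0.02154623,  0.02755028,  0.04845066]), 'grip_force': 0.0, 'finger_gap': 85.32679543104635}
top [[387.97678277   0.         320.47053376]
 [  0.         387.97678277 196.78416152]
 [  0.           0.           1.        ]] [[-2.47404404e-04 -9.77914936e-01  2.09003152e-01  3.41789060e+02]
 [-9.99999886e-01  3.27134713e-04  3.46911255e-04 -2.53546445e+02]
 [-4.07621884e-04 -2.09003042e-01 -9.77914905e-01  1.20108347e+03]
 [ 0.00000000e+00  0.00000000e+00  0.00000000e+00  1.00000000e+00]]
side [[377.77660326   0.         316.58163061]
 [  0.         377.77660326 204.41599081]
 [  0.           0.           1.        ]] [[ 9.99727127e-01  2.30113767e-02  4.01839938e-03  5.43535901e+02]
 [ 1.19936377e-02 -6.53261384e-01  7.57037461e-01 -9.85948348e+02]
 [ 2.00455394e-02 -7.56782691e-01 -6.53359117e-01  6.76223502e+02]
 [ 0.00000000e+00  0.00000000e+00  0.00000000e+00  1.00000000e+00]]
```

View pics/top0.png

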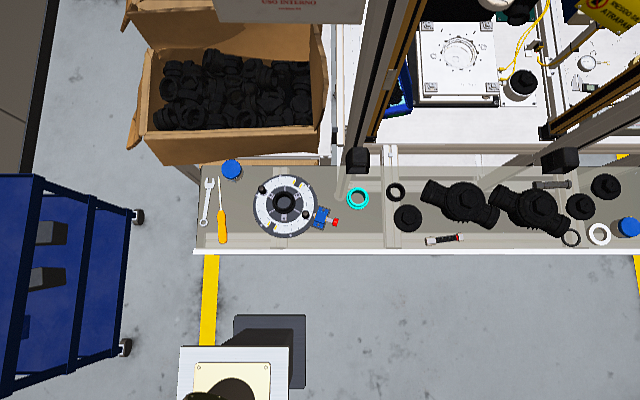

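View pics/side0.png

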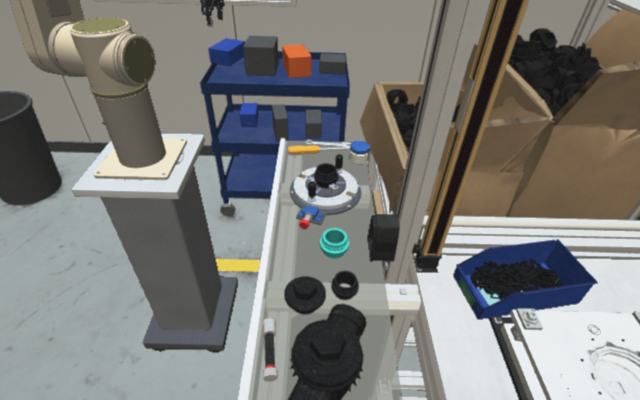

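The top view shows the turntable at about (283,206). Its posts are near (262,188) and (309,216), the blue guide is at (322,217) and the red head is at (335,222). A turquoise ring at (358,197) is the look-alike to leave alone. Next I'll take a close crop and measure.

```bash
cat > h.py <<'E'
import numpy as np,cv2
def ray(s,u,v,z):
    K,E=s["intrinsics"],s["extrinsics"]
    d=E[:3,:3]@np.linalg.inv(K)@[u,v,1]; o=E[:3,3]
    return o+d*(z-o[2])/d[2]
def proj(s,p):
    K,E=s["intrinsics"],s["extrinsics"]; c=E[:3,:3].T@(np.array(p)-E[:3,3]); q=K@c; return q[:2]/q[2]
def blobs(s,lo,hi,box,amin=3):
    x0,y0,x1,y1=box; h=cv2.cvtColor(s["frame"],cv2.COLOR_BGR2HSV)
    m=cv2.inRange(h,lo,hi); k=np.zeros_like(m); k[y0:y1,x0:x1]=m[y0:y1,x0:x1]
    n,_,st,c=cv2.connectedComponentsWithStats(k); return [(c[i],st[i]) for i in range(1,n) if st[i][4]>=amin]
E
python3 - <<'E'
from h import *
s=dict(np.load("top0.npz"))
cv2.imwrite("pics/crop0.png",cv2.resize(s["frame"][165:245,240:350],None,fx=7,fy=7,interpolation=cv2.INTER_CUBIC))
box=(240,165,350,245)
for nm,lo,hi,z in(("red",(0,120,80),(8,255,255),18),("blue",(100,120,60),(125,255,255),28),("yel",(18,60,100),(38,255,255),24),("black",(0,0,0),(180,255,45),80)):
    for c,st in blobs(s,lo,hi,box): print(nm,c.round(1),st,ray(s,*c,z).round(1),"depthz",)
E
```

```text
red [335.  221.6] [332 218   7   9  41] [ 516.5 -297.8   18. ] depthz
blue [240. 168.] [240 166   1   5   5] [ 6.851e+02 -3.000e-01  2.800e+01] depthz
blue [320.2 217.2] [313 206  16  23 198] [ 528.6 -252.3   28. ] depthz
yel [241.3 173.3] [241 173   2   2   3] [668.8  -4.4  24. ] depthz
yel [293.5 181.5] [293 180   2   4   6] [ 642.3 -168.8   24. ] depthz
yel [300.  185.7] [299 184   3   4   7] [ 628.7 -189.2   24. ] depthz
yel [325. 220.] [325 219   1   3   3] [ 520.6 -267.    24. ] depthz
yel [268.2 223.3] [267 221   3   6   9] [510.4 -93.3  24. ] depthz
yel [275.1 227.2] [274 225   3   5   9] [ 498.4 -114.7   24. ] depthz
black [347.5 169. ] [346 165   4   9  35] [ 666.7 -334.1   80. ] depthz
black [261.9 190.2] [258 185   8   9  32] [601.6 -79.4  80. ] depthz
black [283.4 202.1] [272 191  23  23 275] [ 565.4 -143.8   80. ] depthz
black [305.  215.9] [302 213   7   6  23] [ 524.3 -207.9   80. ] depthz
```

View pics/crop0.png

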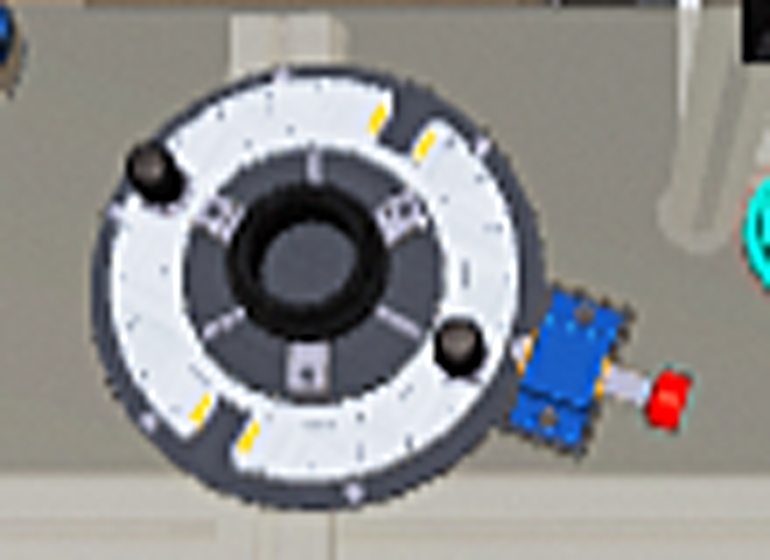

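Things that could be mistaken for the targets:
- **Posts:** the posts are the black grips at (262,188) and (305,215). The union sits between them at (283,202), and the turquoise ring at (358,197) is the look-alike.
- **Bar head:** the red head is at (335,222). The plug gauge with red ends is at (445,239).

The crop confirms the posts, the head and both slots by their yellow marks:

| Quantity | Value |
|---|---|
| Axis | about (570, -141.5) |
| Bar direction | -109° |
| slot_a direction | -29.7° (joint about 1.38 rad) |
| post_a direction | -119.7° |

The mean slot-mark radius is about 75 mm and the head centre is 165 mm from the axis (167 expected), so the measurements agree with the description.

Plan: push post_a clockwise by 79°, along the robot side of the disc. Then push the head along +71°.

>>> apply_moves(
  series="-0.087 -0.1 0 0 1;-0.087 -0.1 0 0 1;-0.087 -0.1 0 0 1;-0.087 -0.1 0 0 1;-0.087 -0.1 0 0 1",
  squeeze=40,
)

```text
time: 0.52
tool_pos: [229.7, 406.6, 230.6]
tcp_rot: [-179.9, -0.0, 166.9]
ft_force: [0.1, 0.0, 0.6]
finger_gap: 25.6
grip_force: 0.0
```

>>> apply_moves(
  series="-0.087 -0.1 0 0 1;-0.087 -0.1 0 0 1;-0.087 -0.1 0 0 1;-0.087 -0.1 0 0 1;-0.087 -0.1 0 0 1",
)

```text
time: 0.93
tool_pos: [322.6, 230.9, 231.1]
tcp_rot: [180.0, 0.0, 166.9]
ft_force: [0.8, -0.0, -0.2]
finger_gap: 0.1
grip_force: 0.0
```

>>> apply_moves(
  series="-0.087 -0.1 0 0 1;-0.087 -0.1 0 0 1;-0.087 -0.1 0 0 1;-0.087 -0.1 0 0 1;-0.087 -0.1 0 0 1",
)

```text
time: 1.35
tool_pos: [415.6, 54.9, 231.2]
tcp_rot: [180.0, 0.0, 166.8]
ft_force: [1.1, 1.0, 0.1]
finger_gap: 0.2
grip_force: 0.0
```

>>> apply_moves(
  series="-0.087 -0.1 0 0 1;-0.087 -0.1 0 0 1;-0.087 -0.1 0 0 1;-0.087 -0.1 0 0 1;-0.087 -0.1 0 0 1",
)

```text
time: 1.77
tool_pos: [508.6, -120.9, 230.8]
tcp_rot: [180.0, -0.0, 166.8]
ft_force: [1.0, 0.9, 0.6]
finger_gap: -0.6
grip_force: 0.0
```

>>> apply_moves(
  series="-0.087 -0.1 0 0.05 1;-0.087 -0.1 0 0.05 1;-0.087 -0.1 0 0.05 1;0 0 0 0 1;0 0 0 0 1",
)

```text
time: 2.18
tool_pos: [552.6, -230.9, 229.7]
tcp_rot: [-180.0, -0.1, 149.5]
ft_force: [-0.1, 0.4, -0.3]
finger_gap: -0.0
grip_force: 0.0
```

Run:
```python
from h import *
from bench import sense,snapshot
from scipy.spatial.transform import Rotation as R
t=sense(); print(t["tool_pos"],t["tcp_rot"])
s=snapshot("wrist")
T=np.eye(4);T[:3,:3]=R.from_euler("xyz",t["tcp_rot"],degrees=True).as_matrix();T[:3,3]=t["tool_pos"]
s["extrinsics"]=T@s["tool_from_camera"]
cv2.imwrite("pics/w1.png",s["frame"]); np.savez("w1.npz",**s)
for nm,lo,hi,z in(("red",(0,120,80),(8,255,255),18),("yel",(18,60,100),(38,255,255),24),("blue",(100,120,60),(125,255,255),28),("black",(0,0,0),(180,255,40),80)):
    for c,st in blobs(s,lo,hi,(0,0,640,400),60): print(nm,c.round(1),st,ray(s,*c,z).round(1))
for n,p in dict(axis=(570,-141.5,78),pa=(532,-207.5,80),pb=(607.6,-75.5,80),head=(515,-300,18)).items(): print(n,proj(s,p))
```

```text
[ 552.55582126 -230.9232852   229.66407596] [-1.79986529e+02 -1.49018950e-01  1.49464547e+02]
red [258.7 175.4] [252 166  15  20 237] [ 515.  -299.8   18. ]
yel [541.4  19.1] [ 515    0   47   45 1425] [526.4  47.   24. ]
yel [629.5 259. ] [619 251  21  19  79] [856.9  60.1  24. ]
yel [400.2 277.1] [391 271  18  15  69] [ 727.8 -212.8   24. ]
yel [575.8 322.2] [ 501  279  139   80 3185] [921.2 -29.5  24. ]
blue [578.  158.4] [ 547  132   63   55 2699] [687.1  36.3  28. ]
blue [297.2 165.7] [ 281  140   35   52 1184] [ 527.6 -251.    28. ]
black [386.7 144.8] [376 125  36  53 253] [ 548.1 -155.4   80. ]
black [416.8 161.1] [390 134  42  45 715] [ 577.7 -136.9   80. ]
black [470. 151.] [460 143  25  21 293] [595.3 -87.6  80. ]
black [140.5 252.1] [108 239  49  43 296] [ 515.1 -441.6   80. ]
black [322.3 261.8] [320 245   5  34 143] [ 627.2 -275.3   80. ]
black [121.5 268.8] [ 98 255  40  39 578] [ 520.2 -474.    80. ]
black [342.7 257.6] [338 254  11   8  62] [ 634.1 -253.2   80. ]
black [296.4 351.3] [    0   269   640   131 37273] [ 718.5 -366.7   80. ]
black [195.6 284.6] [177 279  30  20 167] [ 578.7 -415.    80. ]
black [179.4 308.4] [165 296  30  25 539] [ 594.8 -451.6   80. ]
black [623.8 321.9] [607 310  33  23 379] [879.8  -6.1  80. ]
axis [408.70492984 156.39607641]
pa [332.42009662 157.54982595]
pb [486.12760292 155.55142972]
head [258.53033151 175.43057941]
```

View pics/w1.png

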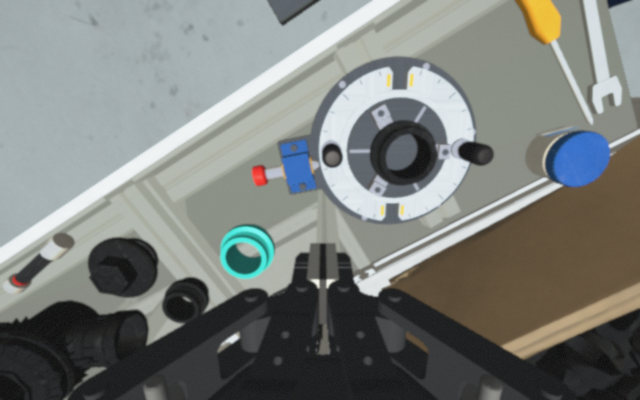

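The wrist view agrees with the top view. post_a's top is at (332,154), where I predicted (332,157). The red head is at (258,175), which puts it at (515,-300). The slots' yellow marks are at the top (400,79) and bottom (392,211), and the turquoise ring at (246,250) is clear of the path. Now I'll line up beside post_a and go down.

>>> apply_moves(
  series="-0.027 0.033 0 0 1;0 0 0.12 0 1;0 0 0.12 0 1;0 0 0.12 0 1;0 0 0.12 0 1",
)

```text
time: 2.65
tool_pos: [565.1, -222.9, 86.5]
tcp_rot: [180.0, 0.1, 149.8]
ft_force: [-0.0, 0.1, -0.2]
finger_gap: -0.1
grip_force: 0.0
```

>>> apply_moves(
  series="0 0 0.06 0 1;0 0 0.06 0 1;0 0 0 0 1",
)

```text
time: 2.9
tool_pos: [561.8, -221.4, 46.7]
tcp_rot: [-180.0, -0.4, 149.8]
ft_force: [-0.9, 1.0, -0.9]
finger_gap: -0.1
grip_force: 0.0
```

Now the arc: first make contact, then turn clockwise about the axis at 5° per row.

>>> apply_moves(
  series="0.035 -0.009 0 0 1;0.0224 -0.0054 0 0.0436 1;0.0224 -0.0054 0 0.0436 1;0.0224 -0.0054 0 0.0436 1;0.0224 -0.0054 0 0.0436 1",
)

```text
time: 3.32
tool_pos: [530.2, -210.4, 53.4]
tcp_rot: [180.0, 0.2, 129.5]
ft_force: [-0.5, -4.1, -1.6]
finger_gap: -0.2
grip_force: 1.8
```

>>> apply_moves(
  series="0.0224 -0.0054 0 0.0436 1;0.0224 -0.0054 0 0.0436 1;0.0224 -0.0054 0 0.0436 1;0.0224 -0.0054 0 0.0436 1;0.0224 -0.0054 0 0.0436 1",
)

```text
time: 3.73
tool_pos: [506.5, -185.5, 53.5]
tcp_rot: [179.9, 0.2, 104.5]
ft_force: [-2.4, -3.5, 1.2]
finger_gap: -0.0
grip_force: 1.8
```

>>> apply_moves(
  series="0.0224 -0.0054 0 0.0436 1;0.0224 -0.0054 0 0.0436 1;0.0224 -0.0054 0 0.0436 1;0.0224 -0.0054 0 0.0436 1;0 0 0 0 1",
)

```text
time: 4.15
tool_pos: [496.6, -158.3, 53.0]
tcp_rot: [179.9, 0.0, 84.6]
ft_force: [-0.3, 0.2, 0.4]
finger_gap: 0.2
grip_force: 0.0
```

```bash
cat > m.py <<'E'
from h import *
from bench import sense,snapshot
import sys
from itertools import combinations
t=sense(); print(t["tool_pos"],t["tcp_rot"])
s=snapshot("top"); A=np.array([570,-141.5])
cv2.imwrite(f"pics/{sys.argv[1]}.png",cv2.resize(s["frame"][165:245,240:350],None,fx=7,fy=7,interpolation=cv2.INTER_CUBIC))
for nm,lo,hi,z in(("yel",(18,60,100),(38,255,255),24),("red",(0,120,80),(8,255,255),18)):
  for c,st in blobs(s,lo,hi,(245,165,350,245)):
    p=ray(s,*c,z)[:2];d=p-A; print(nm,c.round(1),st[4],p.round(1),"r",np.hypot(*d).round(1),"ang",np.degrees(np.arctan2(d[1],d[0])).round(1))
E
python3 m.py t2
```

```text
[ 496.63237554 -158.29596789   52.99564511] [1.79904155e+02 1.67334854e-02 8.45750467e+01]
yel [254.5 173.7] 56 [667.7 -45.7] r 136.9 ang 44.4
yel [280.7 186.5] 350 [ 626.3 -129.1] r 57.7 ang 12.4
yel [307.  195.5] 27 [ 597.4 -211.2] r 74.9 ang -68.5
yel [306.9 201.8] 10 [ 577.5 -211.1] r 70.0 ang -83.8
yel [264.7 215.2] 465 [535.6 -82. ] r 68.7 ang 120.0
yel [293.7 202. ] 3 [ 576.9 -170.2] r 29.5 ang -76.5
yel [304.7 208. ] 3 [ 558.  -204.4] r 64.0 ang -100.8
yel [309.2 210.4] 5 [ 550.5 -218.4] r 79.3 ang -104.2
yel [299.  217.7] 3 [ 527.9 -187.3] r 62.2 ang -132.6
yel [325. 220.] 3 [ 520.6 -267. ] r 134.8 ang -111.5
yel [297.7 223.2] 10 [ 510.8 -183.5] r 72.6 ang -144.7
yel [295.2 230.5] 4 [ 488.4 -176.3] r 88.7 ang -156.9
yel [276.1 231.4] 9 [ 485.5 -118.1] r 87.7 ang 164.5
yel [286.2 240. ] 5 [ 459.5 -149.2] r 110.8 ang -176.0
red [335.  221.6] 41 [ 516.5 -297.8] r 165.2 ang -108.9
```

View pics/t2.png

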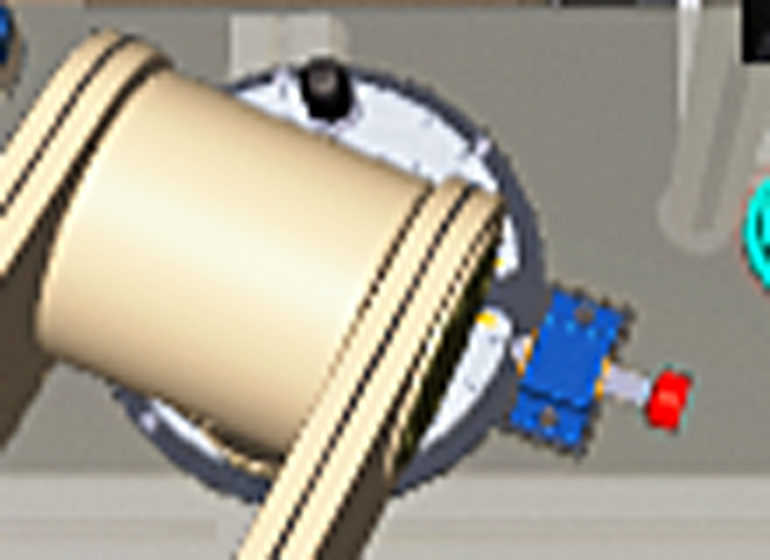

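The slot mouth is now near -95°, at crop (491,291), and the bar is at -109°, so about 14° remain. I'll push 10° more and measure again with the side and wrist views.

>>> apply_moves(
  series="0.0224 -0.0054 0 0.0436 1;0.0224 -0.0054 0 0.0436 1;0 0 0 0 1",
)

```text
time: 4.45
tool_pos: [495.5, -145.1, 52.3]
tcp_rot: [179.9, -0.0, 74.7]
ft_force: [0.4, 0.2, -0.1]
finger_gap: 0.0
grip_force: 0.0
```

```bash
cat > m2.py <<'E'
from h import *
from bench import sense,snapshot
from scipy.spatial.transform import Rotation as R
import sys
t=sense(); print(t["tool_pos"].round(1),t["tcp_rot"].round(1)); A=np.array([570,-141.5])
T=np.eye(4);T[:3,:3]=R.from_euler("xyz",t["tcp_rot"],degrees=True).as_matrix();T[:3,3]=t["tool_pos"]
w=snapshot("wrist"); w["extrinsics"]=T@w["tool_from_camera"]
s=snapshot("side")
cv2.imwrite(f"pics/{sys.argv[1]}.png",np.vstack([w["frame"][:300],cv2.resize(s["frame"][135:235,270:480],(640,300),interpolation=cv2.INTER_CUBIC)]))
for n,q in(("w",w),("s",s)):
  for c,st in blobs(q,(18,60,80),(38,255,255),(0,0,640,400)):
    p=ray(q,*c,24)[:2];d=p-A
    if 60<np.hypot(*d)<100: print(n,c.round(1),st[4],p.round(1),"r",np.hypot(*d).round(1),"ang",np.degrees(np.arctan2(d[1],d[0])).round(1))
E
python3 m2.py m3
```

```text
[ 495.5 -145.1   52.3] [179.9  -0.   74.7]
w [433.3  66.8] 202 [578.  -66.1] r 75.9 ang 84.0
w [480.3  66.9] 198 [602.  -72.7] r 75.9 ang 65.1
w [443.7 306.5] 93 [ 561.9 -218.2] r 77.1 ang -96.1
s [313.5 200. ] 6 [ 539.1 -212.4] r 77.4 ang -113.6
s [322.  201.5] 4 [ 561.9 -217.8] r 76.7 ang -96.1
```

View pics/m3.png

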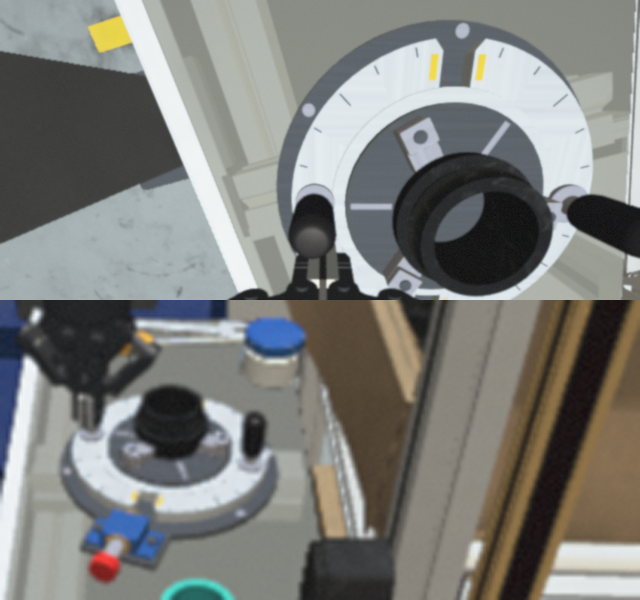

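The wrist view shows slot_b's marks at (433,67) and (480,67), and the side view shows slot_a beside the bar. Both put the slot line at 75°, against 71° for the bar. I'll push the last 3.7°.

>>> apply_moves(
  series="0.0166 -0.004 0 0.032 1;0 0 0 0 1;0 0 0 0 1",
)

```text
time: 4.8
tool_pos: [495.3, -140.8, 51.5]
tcp_rot: [180.0, -0.0, 71.3]
ft_force: [0.4, 0.2, -0.5]
finger_gap: -0.2
grip_force: 0.0
```

```bash
python3 m2.py m4
```

```text
[ 495.3 -140.8   51.5] [180.   -0.   71.3]
w [433.5  66.2] 207 [582.2 -66.5] r 76.0 ang 80.8
w [481.  66.] 205 [605.9 -74.4] r 76.0 ang 61.9
w [445.1 307. ] 96 [ 557.8 -217.5] r 77.0 ang -99.1
s [336.5 170.5] 4 [604.5 -74.8] r 75.1 ang 62.6
s [312.3 199.3] 3 [ 535.9 -209.8] r 76.3 ang -116.5
s [320.6 201.2] 5 [ 558.1 -216.7] r 76.1 ang -99.0
```

The slot is within 1° of the bar. I'll back straight off, shift across behind the head, and go down.

>>> apply_moves(
  series="-0.06 0 -0.02 0 1;-0.132 0 0 0 1;-0.132 0 0 0 1;-0.132 0 0 0 1;-0.132 0 0 0 1",
)

```text
time: 5.32
tool_pos: [437.0, -309.2, 57.5]
tcp_rot: [180.0, 0.0, 71.2]
ft_force: [0.9, -0.4, 0.2]
finger_gap: -0.6
grip_force: 0.0
```

>>> apply_moves(
  series="0 0.117 0 0 1;0 0.117 0 0 1;0 0 0 0 1;0 0 0 0 1",
)

```text
time: 5.65
tool_pos: [504.6, -331.0, 56.3]
tcp_rot: [-179.9, -0.0, 71.1]
ft_force: [-0.1, 0.1, 0.1]
finger_gap: 0.0
grip_force: 0.0
```

```bash
python3 m2.py m5
python3 - <<'E'
from h import *
from bench import snapshot,sense
s=snapshot("side"); print(sense()["tool_pos"])
for c,st in blobs(s,(0,120,80),(8,255,255),(280,180,340,250)): print(c,st,ray(s,*c,20))
E
```

```text
[ 504.6 -331.    56.3] [-179.9   -0.    71.1]
w [300.5  12.9] 215 [ 534.  -210.1] r 77.5 ang -117.7
w [348.6  12.7] 218 [ 557.5 -218. ] r 77.5 ang -99.3
s [336.5 170.5] 4 [604.5 -74.8] r 75.1 ang 62.6
s [312.2 199.8] 6 [ 535.5 -211.9] r 78.4 ang -116.1
[ 503.41135612 -329.77070652   57.04536046]
[304.07936508 223.82539683] [300 219   9  10  63] [ 517.12743072 -301.14934801   20.        ]
```

View pics/m5.png

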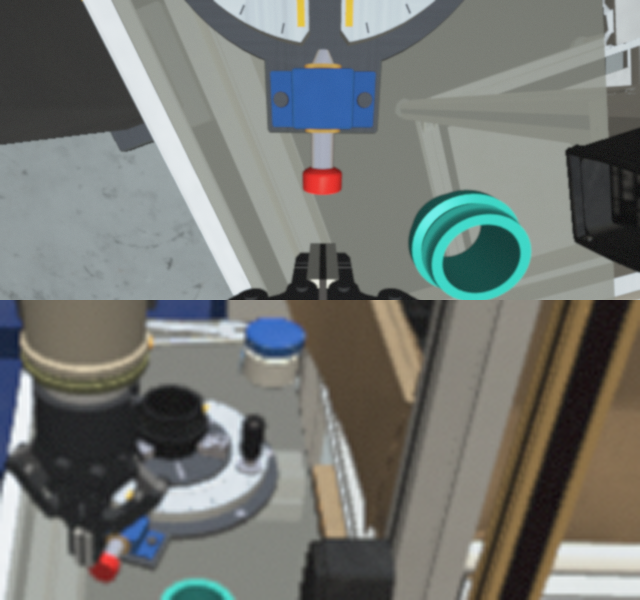

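The nose at (322,55) faces the slot, and the head at (322,181) is in line with the fingers. I'll go down and push, watching the force.

>>> apply_moves(
  series="0 0 0.05 0 1;0 0 0.05 0 1;0 0 0.046 0 1;0 0 0 0 1;0 0 0 0 1",
)

```text
time: 6.22
tool_pos: [503.0, -329.4, 12.7]
tcp_rot: [-179.9, -0.0, 71.1]
ft_force: [0.2, -1.0, -0.7]
finger_gap: -0.1
grip_force: 0.0
```

>>> apply_moves(
  series="0.02 0 0 0 1;0.02 0 0 0 1;0.02 0 0 0 1;0.02 0 0 0 1;0 0 0 0 1",
)

```text
time: 6.63
tool_pos: [512.9, -306.9, 14.4]
tcp_rot: [179.9, 0.0, 71.1]
ft_force: [-0.3, -0.1, 0.5]
finger_gap: -0.1
grip_force: 0.0
```

>>> apply_moves(
  series="0.015 0 0 0 1;0.015 0 0 0 1;0.006 0 0 0 1;0.006 0 0 0 1;0 0 0 0 1",
)

```text
time: 7.05
tool_pos: [516.2, -295.4, 13.5]
tcp_rot: [180.0, -0.0, 71.0]
ft_force: [0.3, -1.1, 1.7]
finger_gap: 0.1
grip_force: 0.6
```

>>> apply_moves(
  series="0.005 0 0 0 1;0.005 0 0 0 1;0 0 0 0 1",
)

```text
time: 7.3
tool_pos: [516.4, -294.7, 13.5]
tcp_rot: [180.0, 0.2, 71.0]
ft_force: [-3.1, -10.5, 0.2]
finger_gap: 0.1
grip_force: 5.6
```

>>> apply_moves(
  series="0.004 0 0 0 1;0.004 0 0 0 1;0 0 0 0 1",
)

```text
time: 7.55
tool_pos: [516.4, -294.6, 13.6]
tcp_rot: [180.0, 0.3, 71.0]
ft_force: [-5.6, -20.3, -2.2]
finger_gap: 0.1
grip_force: 10.5
```

```bash
python3 m2.py m6
```

```text
[ 516.4 -294.6   13.6] [180.    0.3  71. ]
w [296.6  86.4] 330 [ 534.4 -209.6] r 76.9 ang -117.6
w [356.5  86.4] 335 [ 557.9 -217.7] r 77.1 ang -99.0
s [304.  167.8] 115 [508.1 -65. ] r 98.4 ang 129.0
s [336.5 170.5] 4 [604.5 -74.8] r 75.1 ang 62.6
```

View pics/m6.png

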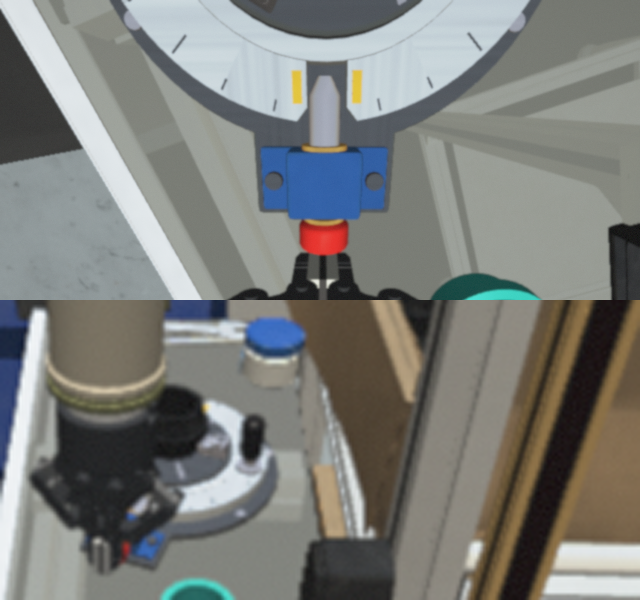

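The bar is deep in the slot, with its nose at (323,77). The head is up against the guide and the force has reached a hard stop at 20 N. I'll back off and do a last check.

>>> apply_moves(
  series="-0.03 0 0 0 1;-0.08 0 0 0 1;-0.08 0 -0.05 0 1;0 0 -0.13 0 1;0 0 0 0 1",
)

```text
time: 8.07
tool_pos: [501.4, -347.6, 73.7]
tcp_rot: [179.6, 0.1, 70.9]
ft_force: [1.9, -1.1, 2.3]
finger_gap: 0.3
grip_force: 0.0
```

```bash
python3 m2.py m7
python3 - <<'E'
from h import *
from bench import snapshot,sense
A=np.array([570,-141.5])
for n in("top","side"):
  s=snapshot(n)
  for c,st in blobs(s,(0,120,80),(8,255,255),(280,180,350,250)): p=ray(s,*c,19)[:2]; print(n,c.round(1),st[4],p.round(1),np.hypot(*(p-A)).round(1))
print(sense()["ft_force"])
E
```

```text
[ 501.4 -347.6   73.7] [1.796e+02 1.000e-01 7.090e+01]
w [297.5   0. ] 6 [ 532.5 -216. ] r 83.4 ang -116.7
w [342.   0.] 3 [ 556.  -224.1] r 83.8 ang -99.6
s [336.5 170.5] 4 [604.5 -74.8] r 75.1 ang 62.6
top [328.5 219.5] 39 [ 522.9 -277.9] 144.3
side [306.7 217.8] 72 [ 522.9 -277.7] 144.2
[-0.80202094  0.16417176 -0.5376023 ]
```

View pics/m7.png

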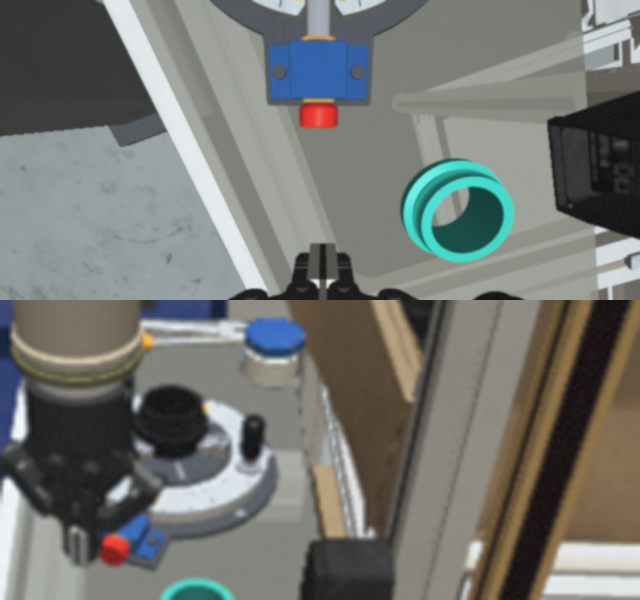

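The head is at (319,116), close to the guide, and its centre measures 144 mm from the axis (143.5 when home). The bar is home and the gripper is clear, so I'm handing in.

```bash
python3 -c "from bench import hand_in; print(hand_in())"
```

```text
the job is handed in; nothing more can be done
None
```

The turntable is turned so slot_a faces the lock bar, the bar is pushed home against its stop, the arm is clear, and the job is handed in; the hand-in gave no verdict.

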